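# Seal the lid of the dry box

### The job

Seal the dry box: press its lid down on the four corner thumb pads, going round them in turn and only a few millimetres at a time so that the lid never gets badly cocked (more than about four degrees), until every corner is fully home and the lid sits flat. Press only on the thumb pads, never on the thin clear sheet or its rim, stop pushing when a corner bottoms so that the lid does not crack, and leave the things standing round the box where they are.

Things in the scene. Friction and masses are not known exactly. Their poses are not given: they have to be found in the camera images.
- dry_box: Grey open-topped plastic dry box, 136 x 186 x 53 mm outside, fixed to the bench, a vial block inside. Origin: centre of its underside; x across its short side (away from the robot within 0.3 rad), y along its long side (to the robot's left), z up. In each corner, 55 mm (x) and 80 mm (y) from the middle, a 20 x 20 mm gasket block, hidden under the lid, carries the lid.
- lid: Loose lid (about 0.35 kg) resting on the four gasket blocks, 149 x 199 mm, with a thumb pad over each block; its skirt hangs 16 mm down outside the box walls with 2.5 mm play. Origin: centre of the sheet's underside, 55 mm above the box's underside when home; axes as the box's, tilting with the lid. Rocks freely across a diagonal. Cracks if pressed with more than 40 N.
- lid_panel: The thin part of the lid: the clear sheet between the thumb pads (top 4 mm above the lid's origin) and the grey rim round it (top 6 mm above it, 4 mm wide). Same origin and axes as the lid. Not to be pressed (6 N at most).
- corner_near_left (a point): Centre of the top of the lid's near left thumb pad (near = toward the robot), a flat grey 36 x 36 mm square 8 mm above the sheet; axes as the lid's. 67 mm above the box's underside when home (hard stop), 75 to 77 mm at the start. The block under it yields only to a firm push of about 11 N, slides straight down and stays where left, no spring back.
- corner_near_right (a point): Centre of the top of the lid's near right thumb pad (near = toward the robot), a flat grey 36 x 36 mm square 8 mm above the sheet; axes as the lid's. 67 mm above the box's underside when home (hard stop), 75 to 77 mm at the start. The block under it yields only to a firm push of about 11 N, slides straight down and stays where left, no spring back.
- corner_far_left (a point): Centre of the top of the lid's far left thumb pad (far = away from the robot), a flat grey 36 x 36 mm square 8 mm above the sheet; axes as the lid's. 67 mm above the box's underside when home (hard stop), 75 to 77 mm at the start. The block under it yields only to a firm push of about 11 N, slides straight down and stays where left, no spring back.
- corner_far_right (a point): Centre of the top of the lid's far right thumb pad (far = away from the robot), a flat grey 36 x 36 mm square 8 mm above the sheet; axes as the lid's. 67 mm above the box's underside when home (hard stop), 75 to 77 mm at the start. The block under it yields only to a firm push of about 11 N, slides straight down and stays where left, no spring back.
- spare_block: Bystander: loose aluminium vial block with vials, 48 x 112 x 38 mm, on the bench beyond the box. Origin: centre of its underside.
- beaker: Bystander: loose small clear beaker, 46 mm across, 60 mm high, on the bench to the right of the box. Origin: centre of its underside.
- timer: Bystander: loose white bench timer, 31 x 64 x 58 mm, on the bench to the right of the box, farther off than the beaker. Origin: centre of its underside.

How it is judged:
At the end, for the whole second after the job is handed in: All four corners of the lid are home: every thumb pad's top is less than 68.6 mm above the box's underside (67 mm is home), the lid is level with the box within 0.025 rad, centred on it within 8 mm, and at rest (z of each of corner_near_left, corner_near_right, corner_far_left, corner_far_right in the frame of dry_box below 0.0686 m and angle between the z axis of lid and the z axis of dry_box, either way round below 0.025 rad and horizontal distance between lid and dry_box below 0.008 m and linear speed of lid below 0.01 m/s); the robot touches nothing.
It fails at once if the lid is cocked: tilted by more than 0.08 rad (angle between lid's own z axis and vertical above 0.08 rad).
It fails at once if the lid is pressed with more than 40 N and cracks (contact force between the fingers and lid above 40 N).
It fails at once if the fingers press on the lid's sheet or rim with more than 6 N (contact force between the fingers and lid_panel above 6 N).
It fails at once if the spare vial block, beaker or timer is moved by more than 20 mm (distance of any of spare_block, beaker, timer from where it was at the start of the episode above 0.02 m).
It also fails if it takes over 72 s, if anything falls off the work surface, if the arm or the gripper's body presses on something with over 40 N, if the wrist force passes 120 N, or if a joint passes its speed limit or range.

### The arm

A 6-joint arm with a two-finger parallel gripper is mounted at the origin on a cart in front of the work surface, level with it; the furniture and walls round the work are solid. World frame = base frame: x ahead of the robot, y to its left, z up, the work surface at z = 0. Lengths are in m, angles in rad, forces in N, time in s.
With the tool pointing down it reaches from about 0.325 to 0.875 m from the base axis. Payload 4.4 kg.
Tool frame: the origin (TCP) lies at the very end of the fingers, on their centre line; the grasp point (between the pads) lies tcp_to_grasp behind it (tcp_to_grasp is the distance from the TCP to the grasp point, in m); z points along the fingers, y is the line along which they close (so a half turn about z gives the same grasp; the last joint's range is limited). The gripper opens to 85 mm and grips with 20 to 120 N. Pads are 22 mm wide; open, the fingers measure 114 mm over their backs; the gripper's body (76 mm by 85 mm) begins 54 mm behind the grasp point. The pads swing forward as they close: fully open they stand 13 mm farther back than shut.
Start: joints at [-1.466, 0.207, 1.542, -0, 1.393, -0.15], TCP at [0.145, -0.556, 0.231] pointing down, gripper open.
Joint ranges: [-2.73, 2.73], [-0.86, 2.22], [0.23, 2.46], [-1.11, 4.25], [0.08, 2.63], [-2.82, 2.82]. Speed limits (rad/s): [2.79, 2.79, 3.14, 3.14, 3.14, 3.14].

### API

Orientations are given as a unit quaternion [w, x, y, z].
In Python, from rig import * gives the robot as it stands. The module is installed in compiled form; this text tells all that it offers.
- The arm moves only by the shell command python3 -m creep 'ROWS' [FORCE]. ROWS is JSON, a list of rows, each an object with "gripper": the closure, from 0 (fully open) to 1 (shut); "offset": the shift along the world's x, y, z in m, a list of three; "roll": the turn about the world's z in degrees. In form: [{"gripper": gripper, "offset": [x, y, z], "roll": roll}, ...]. A call has 1 to 12 rows; each row is the pose to reach, as a shift and turn from the pose commanded when the call began; what a row does not reach only later rows make up. A row lasts 1/10 s, in which the tool goes at most 50 mm and 8.59 degrees, less where a joint would pass 70% of its speed; a pose out of reach is approached as far as the arm can. A call with a gripper value outside its range is refused whole. The fingers move at their own pace and stop on an object; FORCE is the grip in N (left out, the last holds). Time passes only in rows, so rows that repeat a pose let the fingers close. It gives the time, the measured TCP pose, the force, the opening and the grip force at its end, in the units of the state.
- sense(): the state, without advancing time (a new reading comes with each control period).
- read_camera(name): name is "scene" or "top"; returns a dict with "img" (384x512x3 uint8, red, green, blue), "depth" (384x512 float32, m along the optical axis (not along the pixel's ray), 0 where there is no reading), "fx", "fy", "cx", "cy" (pixels), "R" (3x3) and "t" (3): a world point X has camera coordinates R X + t. Camera axes: x right, y down, z forward; pixel columns grow to the right and rows downward; lengths in m; the calibration is good to about 2 mm. A picture is of the moment at which its call begins.
- finish_job(): hands the job in; it is judged then, once.
The state is a dict: "time_s": time; "joint_positions": joint angles; "dq": joint speeds; "joint_efforts": joint torques, N m; "ee_pos": TCP position; "eef_rot": TCP orientation; "contact_force": force on the tool from outside, world axes, zero at the start; "ft_torque": the same for the moment, N m; "grip_width": opening from 0.0 (shut) to 1.0 (fully open); "gripper_force": force on a finger pad.
Only numpy, scipy, OpenCV 4.12 (cv2) and the standard library are available. Lean on these libraries where they do the work, as an engineer would, in place of code of your own. Each camera call takes 0.05 s, during which the arm holds its last target. There are 200 camera calls.

## Working session

There is one attempt and no reset: what is moved stays moved. The work goes in short steps, Python scripts to look and compute and a shell command to move; the robot and the scene stay as the last step left them, time stands still between calls to the robot, and variables do not carry over. Pictures are saved under pics/ and viewed, at most 10 in all, crops included, and the job is handed in when it is done.

```bash
mkdir -p pics
cat > h.py <<'E'
from rig import *
import numpy as np, cv2
def snap(n):
    c=read_camera(n); np.savez(n+'.npz',**c); return c
def w(c,u,v):
    z=np.median(c['depth'][v-1:v+2,u-1:u+2]); p=np.array([(u-c['cx'])/c['fx']*z,(v-c['cy'])/c['fy']*z,z])
    return c['R'].T@(p-c['t'])
E
python3 - <<'E'
from h import *
c=snap('top'); cv2.imwrite('pics/top.png',cv2.resize(c['img'][:,:,::-1],(800,600)))
c=snap('scene'); cv2.imwrite('pics/scene.png',cv2.resize(c['img'][:,:,::-1],(800,600)))
s=sense(); print(s)
E
```

```text
{'time_s': 0.1, 'joint_positions': array([-1.46651872e+00,  2.07372158e-01,  1.54281069e+00,  4.22760114e-06,
        1.39349027e+00, -1.50505907e-01]), 'dq': array([-0.00062118, -0.00121544, -0.00427955,  0.00118749, -0.00051366,
        0.00078109]), 'joint_efforts': array([-1.41826407e-03, -3.84097588e+01, -2.92549735e+01, -2.56802850e-04,
        4.94065738e-03, -1.15603885e-05]), 'ee_pos': array([ 0.14483624, -0.55575836,  0.23022084]), 'eef_rot': array([-1.03990509e-03,  9.91896149e-01,  1.27047028e-01,  2.61216338e-05]), 'contact_force': array([-0.02197157,  0.19686379, -0.65069051]), 'ft_torque': array([-0.01433054,  0.03530747,  0.02452667]), 'gripper_force': 0.0, 'grip_width': 1.0022132348828776}
```

View pics/top.png

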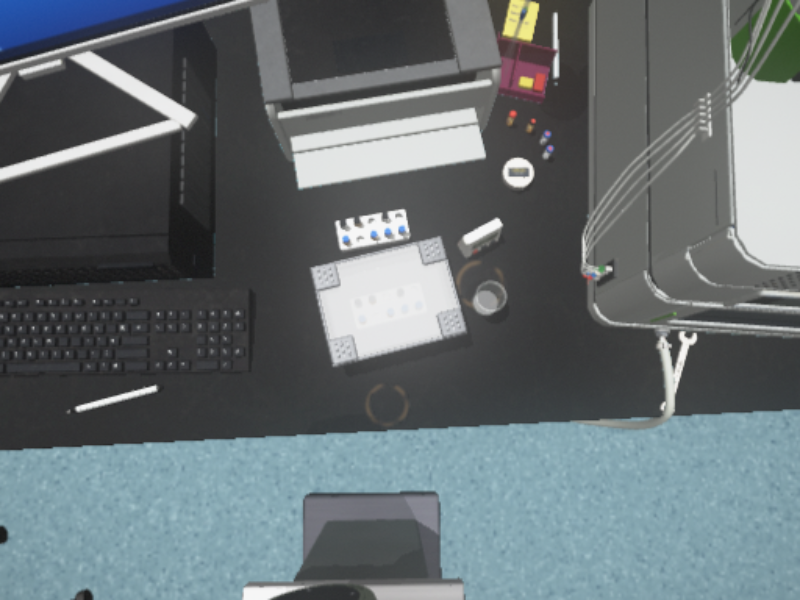

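View pics/scene.png

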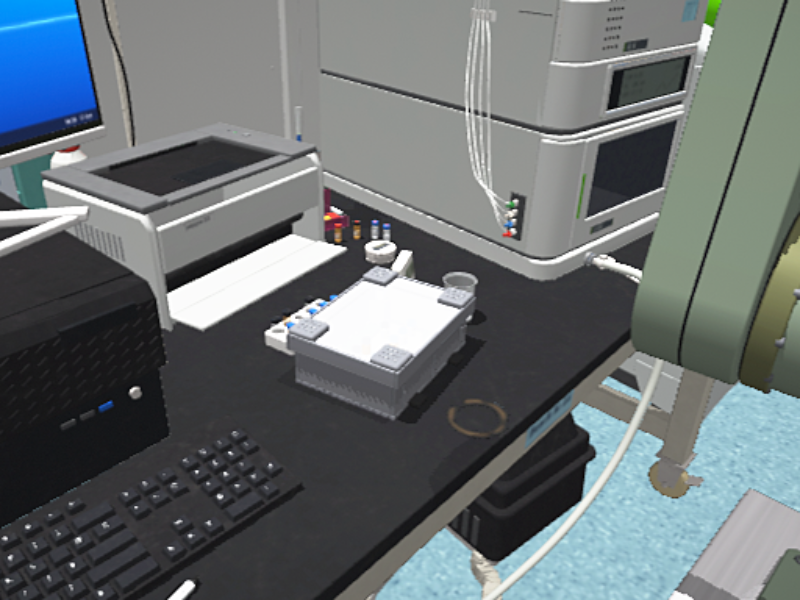

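The top view shows the pads at about FL (325,275), FR (432,250), NL (343,348) and NR (452,321). The spare block is just beyond the box at (372,229), the timer is at (481,237) and the beaker at (490,297), close to the right side.

Run:
```python
from h import *
c=np.load('top.npz'); 
for n,(u,v) in dict(FL=(325,275),FR=(432,250),NL=(343,348),NR=(452,321),timer=(481,237),beaker=(490,297),bench=(388,405)).items():
    u,v=round(u*.64),round(v*.64); print(n,w(c,u,v).round(4))
# pad heights: pixels in 9x9 patch
im=c['img'][140:245,190:310,::-1]; cv2.imwrite('pics/crop.png',cv2.resize(im,(686,600),interpolation=cv2.INTER_CUBIC))
```

```text
FL [0.5895 0.0361 0.0765]
FR [ 0.6255 -0.1187  0.0754]
NL [0.4828 0.0086 0.077 ]
NR [ 0.521  -0.1452  0.0768]
timer [ 0.6517 -0.1973  0.0476]
beaker [ 0.5679 -0.2157  0.0022]
bench [ 0.4034 -0.0517 -0.0009]
```

View pics/crop.png

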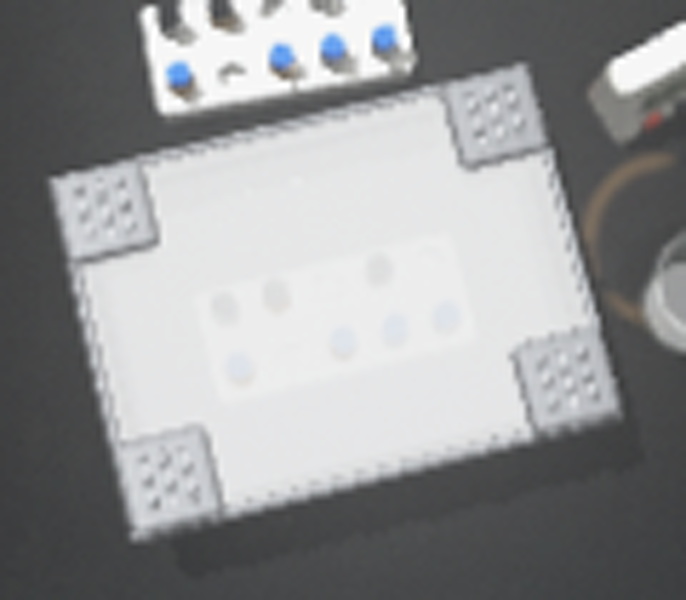

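```bash
python3 -m creep '[{"gripper":1,"offset":[0.374,0.41,0],"roll":0},{"gripper":1,"offset":[0.374,0.41,0],"roll":0},{"gripper":1,"offset":[0.374,0.41,0],"roll":0},{"gripper":1,"offset":[0.374,0.41,0],"roll":0},{"gripper":1,"offset":[0.374,0.41,0],"roll":0},{"gripper":1,"offset":[0.374,0.41,0],"roll":0},{"gripper":1,"offset":[0.374,0.41,0],"roll":0},{"gripper":1,"offset":[0.374,0.41,0],"roll":0},{"gripper":1,"offset":[0.374,0.41,0],"roll":0},{"gripper":1,"offset":[0.374,0.41,-0.05],"roll":0},{"gripper":1,"offset":[0.374,0.41,-0.08],"roll":0},{"gripper":1,"offset":[0.374,0.41,-0.1],"roll":0}]' 30
python3 -m creep '[{"gripper":1,"offset":[0,0,0],"roll":0},{"gripper":1,"offset":[0,0,0],"roll":0},{"gripper":1,"offset":[0,0,0],"roll":0}]'
```

```text
time_s: 1.3
ee_pos: [0.5219, -0.1448, 0.1319]
eef_rot: [0.001, 0.992, 0.128, 0.002]
contact_force: [0.5, 0.2, 0.4]
grip_width: 0.002
gripper_force: 0.0
time_s: 1.6
ee_pos: [0.5197, -0.1478, 0.133]
eef_rot: [0.001, 0.992, 0.127, 0.001]
contact_force: [-0.3, -0.3, -0.2]
grip_width: -0.004
gripper_force: 0.0
```

```bash
python3 -m creep '[{"gripper":1,"offset":[0,0.001,-0.025],"roll":0},{"gripper":1,"offset":[0,0.001,-0.045],"roll":0},{"gripper":1,"offset":[0,0.001,-0.045],"roll":0},{"gripper":1,"offset":[0,0.001,-0.045],"roll":0}]'
python3 - <<'E'
from h import *
c=snap('scene'); im=c['img'][150:280,170:330,::-1]; cv2.imwrite('pics/s2.png',cv2.resize(im,(738,600),interpolation=cv2.INTER_CUBIC))
E
```

```text
time_s: 2.0
ee_pos: [0.5197, -0.1469, 0.0883]
eef_rot: [0.001, 0.992, 0.126, 0.001]
contact_force: [-0.2, -0.2, -0.1]
grip_width: -0.003
gripper_force: 0.0
```

View pics/s2.png

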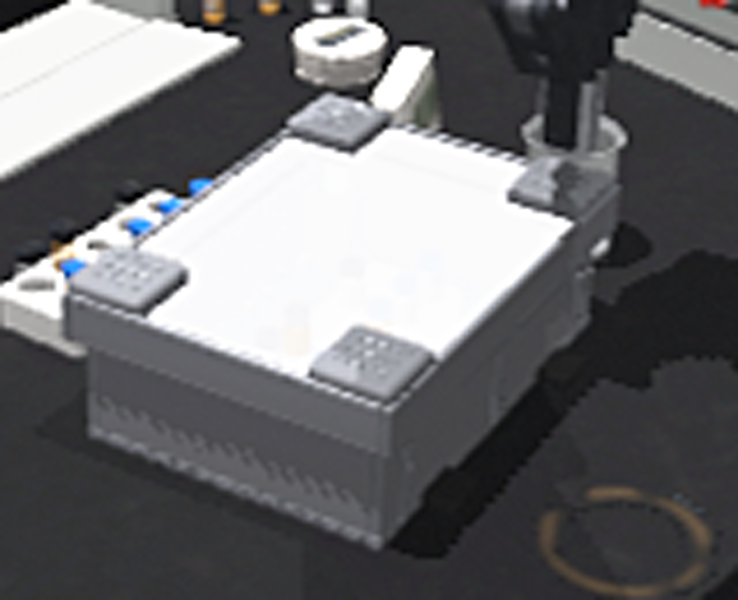

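The shut fingertips stand just above the near-right pad, at about (575,155) in the crop. I'll press down gently.

```bash
python3 -m creep '[{"gripper":1,"offset":[0,0,-0.005],"roll":0},{"gripper":1,"offset":[0,0,-0.009],"roll":0},{"gripper":1,"offset":[0,0,-0.011],"roll":0},{"gripper":1,"offset":[0,0,-0.012],"roll":0},{"gripper":1,"offset":[0,0,-0.012],"roll":0}]'
python3 -m creep '[{"gripper":1,"offset":[0,0,-0.001],"roll":0},{"gripper":1,"offset":[0,0,-0.001],"roll":0}]'
```

```text
time_s: 2.55
ee_pos: [0.519, -0.1456, 0.0752]
eef_rot: [0.0, 0.992, 0.127, -0.0]
contact_force: [-2.1, -0.4, 6.2]
grip_width: -0.002
gripper_force: 3.0
time_s: 2.75
ee_pos: [0.519, -0.1456, 0.0748]
eef_rot: [0.0, 0.992, 0.127, -0.0]
contact_force: [-3.6, 1.0, 9.5]
grip_width: 0.007
gripper_force: 4.9
```

```bash
python3 -m creep '[{"gripper":1,"offset":[0,0,-0.001],"roll":0},{"gripper":1,"offset":[0,0,-0.002],"roll":0},{"gripper":1,"offset":[0,0,-0.002],"roll":0}]'
python3 -m creep '[{"gripper":1,"offset":[0,0,-0.001],"roll":0},{"gripper":1,"offset":[0,0,-0.001],"roll":0}]'
```

```text
time_s: 3.05
ee_pos: [0.5189, -0.1457, 0.0732]
eef_rot: [0.0, 0.992, 0.127, -0.0]
contact_force: [-6.1, 0.4, 11.7]
grip_width: -0.003
gripper_force: 6.2
time_s: 3.25
ee_pos: [0.5189, -0.1458, 0.0723]
eef_rot: [0.0, 0.992, 0.127, -0.0]
contact_force: [-6.4, -0.2, 13.4]
grip_width: -0.003
gripper_force: 6.6
```

```bash
python3 -m creep '[{"gripper":1,"offset":[0,0,0.022],"roll":0},{"gripper":1,"offset":[0,0,0.022],"roll":0},{"gripper":1,"offset":[-0.0385,0.1545,0.022],"roll":0},{"gripper":1,"offset":[-0.0385,0.1545,0.022],"roll":0},{"gripper":1,"offset":[-0.0385,0.1545,0.022],"roll":0},{"gripper":1,"offset":[-0.0385,0.1545,0.022],"roll":0},{"gripper":1,"offset":[-0.0385,0.1545,0.022],"roll":0},{"gripper":1,"offset":[-0.0385,0.1545,0.015],"roll":0},{"gripper":1,"offset":[-0.0385,0.1545,0.010],"roll":0},{"gripper":1,"offset":[-0.0385,0.1545,0.006],"roll":0},{"gripper":1,"offset":[-0.0385,0.1545,0.004],"roll":0},{"gripper":1,"offset":[-0.0385,0.1545,0.003],"roll":0}]'
python3 -m creep '[{"gripper":1,"offset":[0,0,-0.001],"roll":0},{"gripper":1,"offset":[0,0,-0.002],"roll":0},{"gripper":1,"offset":[0,0,-0.003],"roll":0},{"gripper":1,"offset":[0,0,-0.003],"roll":0}]'
```

```text
time_s: 4.45
ee_pos: [0.4804, 0.0077, 0.0739]
eef_rot: [0.0, 0.992, 0.126, -0.001]
contact_force: [-4.6, -1.1, 11.8]
grip_width: -0.001
gripper_force: 5.5
time_s: 4.85
ee_pos: [0.4802, 0.0077, 0.0714]
eef_rot: [0.0, 0.992, 0.126, -0.001]
contact_force: [-5.4, -0.9, 12.3]
grip_width: 0.001
gripper_force: 6.4
```

```bash
python3 -m creep '[{"gripper":1,"offset":[0,0,0.022],"roll":0},{"gripper":1,"offset":[0,0,0.022],"roll":0},{"gripper":1,"offset":[0.108,0.0265,0.022],"roll":0},{"gripper":1,"offset":[0.108,0.0265,0.022],"roll":0},{"gripper":1,"offset":[0.108,0.0265,0.022],"roll":0},{"gripper":1,"offset":[0.108,0.0265,0.022],"roll":0},{"gripper":1,"offset":[0.108,0.0265,0.022],"roll":0},{"gripper":1,"offset":[0.108,0.0265,0.015],"roll":0},{"gripper":1,"offset":[0.108,0.0265,0.010],"roll":0},{"gripper":1,"offset":[0.108,0.0265,0.006],"roll":0},{"gripper":1,"offset":[0.108,0.0265,0.004],"roll":0},{"gripper":1,"offset":[0.108,0.0265,0.003],"roll":0}]'
python3 -m creep '[{"gripper":1,"offset":[0,0,-0.001],"roll":0},{"gripper":1,"offset":[0,0,-0.002],"roll":0},{"gripper":1,"offset":[0,0,-0.003],"roll":0},{"gripper":1,"offset":[0,0,-0.003],"roll":0}]'
```

```text
time_s: 6.05
ee_pos: [0.5871, 0.0355, 0.0741]
eef_rot: [-0.0, 0.992, 0.127, -0.001]
contact_force: [-5.6, -0.4, 9.6]
grip_width: -0.001
gripper_force: 4.9
time_s: 6.45
ee_pos: [0.5873, 0.0356, 0.0717]
eef_rot: [-0.0, 0.992, 0.127, -0.001]
contact_force: [-5.7, 0.2, 10.4]
grip_width: 0.002
gripper_force: 5.0
```

Next is FR, offset (+.038, -.156) from FL.

```bash
python3 -m creep '[{"gripper":1,"offset":[0,0,0.022],"roll":0},{"gripper":1,"offset":[0,0,0.022],"roll":0},{"gripper":1,"offset":[0.0375,-0.1555,0.022],"roll":0},{"gripper":1,"offset":[0.0375,-0.1555,0.022],"roll":0},{"gripper":1,"offset":[0.0375,-0.1555,0.022],"roll":0},{"gripper":1,"offset":[0.0375,-0.1555,0.022],"roll":0},{"gripper":1,"offset":[0.0375,-0.1555,0.022],"roll":0},{"gripper":1,"offset":[0.0375,-0.1555,0.015],"roll":0},{"gripper":1,"offset":[0.0375,-0.1555,0.010],"roll":0},{"gripper":1,"offset":[0.0375,-0.1555,0.006],"roll":0},{"gripper":1,"offset":[0.0375,-0.1555,0.004],"roll":0},{"gripper":1,"offset":[0.0375,-0.1555,0.003],"roll":0}]'
python3 -m creep '[{"gripper":1,"offset":[0,0,-0.001],"roll":0},{"gripper":1,"offset":[0,0,-0.002],"roll":0},{"gripper":1,"offset":[0,0,-0.003],"roll":0},{"gripper":1,"offset":[0,0,-0.003],"roll":0}]'
```

```text
time_s: 7.65
ee_pos: [0.625, -0.118, 0.0739]
eef_rot: [-0.001, 0.992, 0.128, -0.001]
contact_force: [-4.0, 2.2, 8.1]
grip_width: -0.001
gripper_force: 4.1
time_s: 8.05
ee_pos: [0.6252, -0.1182, 0.0716]
eef_rot: [-0.001, 0.992, 0.128, -0.001]
contact_force: [-4.8, 1.6, 9.5]
grip_width: -0.003
gripper_force: 4.6
```

```bash
python3 -m creep '[{"gripper":1,"offset":[0,0,0.02],"roll":0},{"gripper":1,"offset":[0,0,0.02],"roll":0},{"gripper":1,"offset":[-0.107,-0.0265,0.02],"roll":0},{"gripper":1,"offset":[-0.107,-0.0265,0.02],"roll":0},{"gripper":1,"offset":[-0.107,-0.0265,0.02],"roll":0},{"gripper":1,"offset":[-0.107,-0.0265,0.02],"roll":0},{"gripper":1,"offset":[-0.107,-0.0265,0.012],"roll":0},{"gripper":1,"offset":[-0.107,-0.0265,0.006],"roll":0},{"gripper":1,"offset":[-0.107,-0.0265,0.003],"roll":0},{"gripper":1,"offset":[-0.107,-0.0265,0.001],"roll":0},{"gripper":1,"offset":[-0.107,-0.0265,0],"roll":0}]'
python3 -m creep '[{"gripper":1,"offset":[0,0,-0.001],"roll":0},{"gripper":1,"offset":[0,0,-0.002],"roll":0},{"gripper":1,"offset":[0,0,-0.003],"roll":0},{"gripper":1,"offset":[0,0,-0.003],"roll":0}]'
```

```text
time_s: 9.15
ee_pos: [0.5198, -0.1462, 0.0712]
eef_rot: [-0.0, 0.992, 0.127, -0.0]
contact_force: [-3.2, 1.9, 11.5]
grip_width: -0.001
gripper_force: 5.8
time_s: 9.55
ee_pos: [0.5197, -0.1464, 0.069]
eef_rot: [0.0, 0.992, 0.127, -0.0]
contact_force: [-5.3, 1.0, 12.6]
grip_width: -0.0
gripper_force: 6.2
```

```bash
python3 -m creep '[{"gripper":1,"offset":[0,0,0.022],"roll":0},{"gripper":1,"offset":[0,0,0.022],"roll":0},{"gripper":1,"offset":[-0.0385,0.1545,0.022],"roll":0},{"gripper":1,"offset":[-0.0385,0.1545,0.022],"roll":0},{"gripper":1,"offset":[-0.0385,0.1545,0.022],"roll":0},{"gripper":1,"offset":[-0.0385,0.1545,0.022],"roll":0},{"gripper":1,"offset":[-0.0385,0.1545,0.022],"roll":0},{"gripper":1,"offset":[-0.0385,0.1545,0.015],"roll":0},{"gripper":1,"offset":[-0.0385,0.1545,0.010],"roll":0},{"gripper":1,"offset":[-0.0385,0.1545,0.006],"roll":0},{"gripper":1,"offset":[-0.0385,0.1545,0.004],"roll":0},{"gripper":1,"offset":[-0.0385,0.1545,0.003],"roll":0}]'
python3 -m creep '[{"gripper":1,"offset":[0,0,-0.001],"roll":0},{"gripper":1,"offset":[0,0,-0.002],"roll":0},{"gripper":1,"offset":[0,0,-0.003],"roll":0},{"gripper":1,"offset":[0,0,-0.003],"roll":0}]'
python3 -m creep '[{"gripper":1,"offset":[0,0,0.022],"roll":0},{"gripper":1,"offset":[0,0,0.022],"roll":0},{"gripper":1,"offset":[0.108,0.0265,0.022],"roll":0},{"gripper":1,"offset":[0.108,0.0265,0.022],"roll":0},{"gripper":1,"offset":[0.108,0.0265,0.022],"roll":0},{"gripper":1,"offset":[0.108,0.0265,0.022],"roll":0},{"gripper":1,"offset":[0.108,0.0265,0.022],"roll":0},{"gripper":1,"offset":[0.108,0.0265,0.015],"roll":0},{"gripper":1,"offset":[0.108,0.0265,0.010],"roll":0},{"gripper":1,"offset":[0.108,0.0265,0.006],"roll":0},{"gripper":1,"offset":[0.108,0.0265,0.004],"roll":0},{"gripper":1,"offset":[0.108,0.0265,0.003],"roll":0}]'
python3 -m creep '[{"gripper":1,"offset":[0,0,-0.001],"roll":0},{"gripper":1,"offset":[0,0,-0.002],"roll":0},{"gripper":1,"offset":[0,0,-0.003],"roll":0},{"gripper":1,"offset":[0,0,-0.003],"roll":0}]'
```

```text
time_s: 10.75
ee_pos: [0.4803, 0.0069, 0.0707]
eef_rot: [0.0, 0.992, 0.127, -0.001]
contact_force: [-4.6, -1.1, 10.2]
grip_width: 0.003
gripper_force: 5.2
time_s: 11.15
ee_pos: [0.4801, 0.0069, 0.0684]
eef_rot: [0.0, 0.992, 0.127, -0.001]
contact_force: [-5.5, -0.7, 12.2]
grip_width: 0.002
gripper_force: 5.9
time_s: 12.35
ee_pos: [0.5873, 0.0344, 0.0711]
eef_rot: [-0.0, 0.992, 0.127, -0.001]
contact_force: [-6.1, -0.2, 9.0]
grip_width: -0.006
gripper_force: 4.8
time_s: 12.75
ee_pos: [0.5875, 0.0346, 0.0687]
eef_rot: [-0.0, 0.992, 0.127, -0.001]
contact_force: [-4.4, -0.1, 10.2]
grip_width: -0.002
gripper_force: 4.9
```

```bash
python3 -m creep '[{"gripper":1,"offset":[0,0,0.022],"roll":0},{"gripper":1,"offset":[0,0,0.022],"roll":0},{"gripper":1,"offset":[0.0375,-0.1555,0.022],"roll":0},{"gripper":1,"offset":[0.0375,-0.1555,0.022],"roll":0},{"gripper":1,"offset":[0.0375,-0.1555,0.022],"roll":0},{"gripper":1,"offset":[0.0375,-0.1555,0.022],"roll":0},{"gripper":1,"offset":[0.0375,-0.1555,0.022],"roll":0},{"gripper":1,"offset":[0.0375,-0.1555,0.015],"roll":0},{"gripper":1,"offset":[0.0375,-0.1555,0.010],"roll":0},{"gripper":1,"offset":[0.0375,-0.1555,0.006],"roll":0},{"gripper":1,"offset":[0.0375,-0.1555,0.004],"roll":0},{"gripper":1,"offset":[0.0375,-0.1555,0.003],"roll":0}]'
python3 -m creep '[{"gripper":1,"offset":[0,0,-0.001],"roll":0},{"gripper":1,"offset":[0,0,-0.002],"roll":0},{"gripper":1,"offset":[0,0,-0.003],"roll":0},{"gripper":1,"offset":[0,0,-0.003],"roll":0}]'
python3 -m creep '[{"gripper":1,"offset":[0,0,-0.001],"roll":0},{"gripper":1,"offset":[0,0,-0.001],"roll":0}]'
python3 -m creep '[{"gripper":1,"offset":[0,0,-0.001],"roll":0},{"gripper":1,"offset":[0,0,-0.001],"roll":0}]'
```

```text
time_s: 13.95
ee_pos: [0.6251, -0.1191, 0.0709]
eef_rot: [-0.001, 0.992, 0.128, -0.001]
contact_force: [-4.3, 2.5, 8.2]
grip_width: 0.002
gripper_force: 4.1
time_s: 14.35
ee_pos: [0.6252, -0.1192, 0.0686]
eef_rot: [-0.001, 0.992, 0.128, -0.001]
contact_force: [-4.0, 2.5, 9.0]
grip_width: 0.002
gripper_force: 4.4
time_s: 14.55
ee_pos: [0.6254, -0.1192, 0.068]
eef_rot: [-0.001, 0.992, 0.128, -0.001]
contact_force: [-5.4, 2.2, 11.0]
grip_width: -0.001
gripper_force: 5.1
time_s: 14.75
ee_pos: [0.6255, -0.1193, 0.0673]
eef_rot: [-0.001, 0.992, 0.128, -0.001]
contact_force: [-4.8, 2.5, 11.5]
grip_width: 0.001
gripper_force: 5.6
```

```bash
python3 -m creep '[{"gripper":1,"offset":[0,0,-0.001],"roll":0},{"gripper":1,"offset":[0,0,-0.001],"roll":0}]'
python3 -m creep '[{"gripper":1,"offset":[0,0,-0.001],"roll":0},{"gripper":1,"offset":[0,0,-0.001],"roll":0}]'
```

```text
time_s: 14.95
ee_pos: [0.6255, -0.1192, 0.0672]
eef_rot: [-0.001, 0.992, 0.128, -0.001]
contact_force: [-7.4, 3.3, 15.5]
grip_width: -0.002
gripper_force: 7.5
time_s: 15.15
ee_pos: [0.6255, -0.1193, 0.067]
eef_rot: [-0.001, 0.992, 0.128, -0.001]
contact_force: [-9.4, 3.3, 19.5]
grip_width: 0.002
gripper_force: 9.5
```

FR has bottomed: it stopped at 0.067 and the force rose to 19 N. Next is NR.

```bash
python3 -m creep '[{"gripper":1,"offset":[0,0,0.024],"roll":0},{"gripper":1,"offset":[0,0,0.024],"roll":0},{"gripper":1,"offset":[-0.107,-0.0265,0.024],"roll":0},{"gripper":1,"offset":[-0.107,-0.0265,0.024],"roll":0},{"gripper":1,"offset":[-0.107,-0.0265,0.024],"roll":0},{"gripper":1,"offset":[-0.107,-0.0265,0.024],"roll":0},{"gripper":1,"offset":[-0.107,-0.0265,0.018],"roll":0},{"gripper":1,"offset":[-0.107,-0.0265,0.012],"roll":0},{"gripper":1,"offset":[-0.107,-0.0265,0.008],"roll":0},{"gripper":1,"offset":[-0.107,-0.0265,0.005],"roll":0},{"gripper":1,"offset":[-0.107,-0.0265,0.003],"roll":0},{"gripper":1,"offset":[-0.107,-0.0265,0.003],"roll":0}]'
python3 -m creep '[{"gripper":1,"offset":[0,0,-0.001],"roll":0},{"gripper":1,"offset":[0,0,-0.002],"roll":0},{"gripper":1,"offset":[0,0,-0.002],"roll":0}]'
python3 -m creep '[{"gripper":1,"offset":[0,0,-0.001],"roll":0},{"gripper":1,"offset":[0,0,-0.001],"roll":0}]'
```

```text
time_s: 16.35
ee_pos: [0.5197, -0.1473, 0.0671]
eef_rot: [-0.0, 0.992, 0.127, 0.0]
contact_force: [-1.9, 1.5, 6.3]
grip_width: -0.002
gripper_force: 3.2
time_s: 16.65
ee_pos: [0.5198, -0.1473, 0.0669]
eef_rot: [-0.0, 0.992, 0.127, 0.0]
contact_force: [-6.1, 2.9, 18.0]
grip_width: -0.001
gripper_force: 8.7
time_s: 16.85
ee_pos: [0.5199, -0.1473, 0.0669]
eef_rot: [0.0, 0.992, 0.128, -0.0]
contact_force: [-8.6, 4.9, 22.4]
grip_width: -0.003
gripper_force: 11.5
```

```bash
python3 -m creep '[{"gripper":1,"offset":[0,0,0.024],"roll":0},{"gripper":1,"offset":[0,0,0.024],"roll":0},{"gripper":1,"offset":[-0.0385,0.1555,0.024],"roll":0},{"gripper":1,"offset":[-0.0385,0.1555,0.024],"roll":0},{"gripper":1,"offset":[-0.0385,0.1555,0.024],"roll":0},{"gripper":1,"offset":[-0.0385,0.1555,0.024],"roll":0},{"gripper":1,"offset":[-0.0385,0.1555,0.024],"roll":0},{"gripper":1,"offset":[-0.0385,0.1555,0.015],"roll":0},{"gripper":1,"offset":[-0.0385,0.1555,0.010],"roll":0},{"gripper":1,"offset":[-0.0385,0.1555,0.006],"roll":0},{"gripper":1,"offset":[-0.0385,0.1555,0.004],"roll":0},{"gripper":1,"offset":[-0.0385,0.1555,0.003],"roll":0}]'
python3 -m creep '[{"gripper":1,"offset":[0,0,-0.001],"roll":0},{"gripper":1,"offset":[0,0,-0.001],"roll":0}]'
python3 -m creep '[{"gripper":1,"offset":[0,0,-0.001],"roll":0},{"gripper":1,"offset":[0,0,-0.001],"roll":0}]'
python3 -m creep '[{"gripper":1,"offset":[0,0,-0.001],"roll":0},{"gripper":1,"offset":[0,0,-0.001],"roll":0}]'
```

```text
time_s: 18.05
ee_pos: [0.4804, 0.0068, 0.0671]
eef_rot: [0.0, 0.992, 0.126, -0.001]
contact_force: [-5.5, -0.5, 13.6]
grip_width: 0.001
gripper_force: 6.7
time_s: 18.25
ee_pos: [0.4804, 0.0068, 0.067]
eef_rot: [0.0, 0.992, 0.126, -0.001]
contact_force: [-7.6, -0.2, 16.0]
grip_width: 0.0
gripper_force: 8.3
time_s: 18.45
ee_pos: [0.4804, 0.0068, 0.0669]
eef_rot: [0.0, 0.992, 0.127, -0.001]
contact_force: [-11.3, 0.1, 23.7]
grip_width: 0.001
gripper_force: 11.6
time_s: 18.65
ee_pos: [0.4805, 0.0068, 0.0668]
eef_rot: [0.0, 0.992, 0.127, -0.001]
contact_force: [-13.2, -0.4, 29.5]
grip_width: 0.001
gripper_force: 15.1
```

NL has bottomed. Next is FL, then a retreat and a look.

```bash
python3 -m creep '[{"gripper":1,"offset":[0,0,0.024],"roll":0},{"gripper":1,"offset":[0,0,0.024],"roll":0},{"gripper":1,"offset":[0.108,0.0275,0.024],"roll":0},{"gripper":1,"offset":[0.108,0.0275,0.024],"roll":0},{"gripper":1,"offset":[0.108,0.0275,0.024],"roll":0},{"gripper":1,"offset":[0.108,0.0275,0.024],"roll":0},{"gripper":1,"offset":[0.108,0.0275,0.024],"roll":0},{"gripper":1,"offset":[0.108,0.0275,0.015],"roll":0},{"gripper":1,"offset":[0.108,0.0275,0.010],"roll":0},{"gripper":1,"offset":[0.108,0.0275,0.006],"roll":0},{"gripper":1,"offset":[0.108,0.0275,0.004],"roll":0},{"gripper":1,"offset":[0.108,0.0275,0.003],"roll":0}]'
python3 -m creep '[{"gripper":1,"offset":[0,0,-0.001],"roll":0},{"gripper":1,"offset":[0,0,-0.001],"roll":0}]'
python3 -m creep '[{"gripper":1,"offset":[0,0,-0.001],"roll":0},{"gripper":1,"offset":[0,0,-0.001],"roll":0}]'
```

```text
time_s: 19.85
ee_pos: [0.5869, 0.0354, 0.067]
eef_rot: [-0.0, 0.992, 0.127, -0.002]
contact_force: [-7.3, -0.1, 13.2]
grip_width: -0.0
gripper_force: 6.4
time_s: 20.05
ee_pos: [0.5869, 0.0355, 0.067]
eef_rot: [-0.0, 0.992, 0.127, -0.002]
contact_force: [-8.7, -0.6, 12.8]
grip_width: 0.0
gripper_force: 6.4
time_s: 20.25
ee_pos: [0.5869, 0.0355, 0.0669]
eef_rot: [-0.0, 0.992, 0.127, -0.002]
contact_force: [-10.6, 0.3, 17.9]
grip_width: -0.0
gripper_force: 8.8
```

```bash
python3 -m creep '[{"gripper":1,"offset":[0,0,0.03],"roll":0},{"gripper":1,"offset":[0,0,0.08],"roll":0},{"gripper":1,"offset":[0,0,0.13],"roll":0},{"gripper":1,"offset":[-0.05,0.04,0.16],"roll":0},{"gripper":1,"offset":[-0.1,0.08,0.16],"roll":0},{"gripper":1,"offset":[-0.13,0.12,0.16],"roll":0},{"gripper":1,"offset":[-0.15,0.16,0.16],"roll":0},{"gripper":1,"offset":[-0.15,0.2,0.16],"roll":0},{"gripper":1,"offset":[-0.15,0.2,0.16],"roll":0},{"gripper":1,"offset":[-0.15,0.2,0.16],"roll":0}]'
python3 - <<'E'
from h import *
c=snap('top'); 
for n,(u,v) in dict(FL=(325,275),FR=(432,250),NL=(343,348),NR=(452,321)).items():
    print(n,w(c,round(u*.64),round(v*.64)).round(4))
im=c['img'][120:260,170:340,::-1]; cv2.imwrite('pics/t3.png',cv2.resize(im,(728,600),interpolation=cv2.INTER_CUBIC))
E
```

```text
time_s: 21.25
ee_pos: [0.4375, 0.2371, 0.2242]
eef_rot: [0.0, 0.992, 0.129, 0.0]
contact_force: [0.1, -0.3, 0.7]
grip_width: -0.004
gripper_force: 0.0
FL [0.5914 0.0372 0.0677]
FR [ 0.6273 -0.1192  0.0684]
NL [0.4836 0.0094 0.0684]
NR [ 0.5224 -0.1463  0.0665]
```

View pics/t3.png

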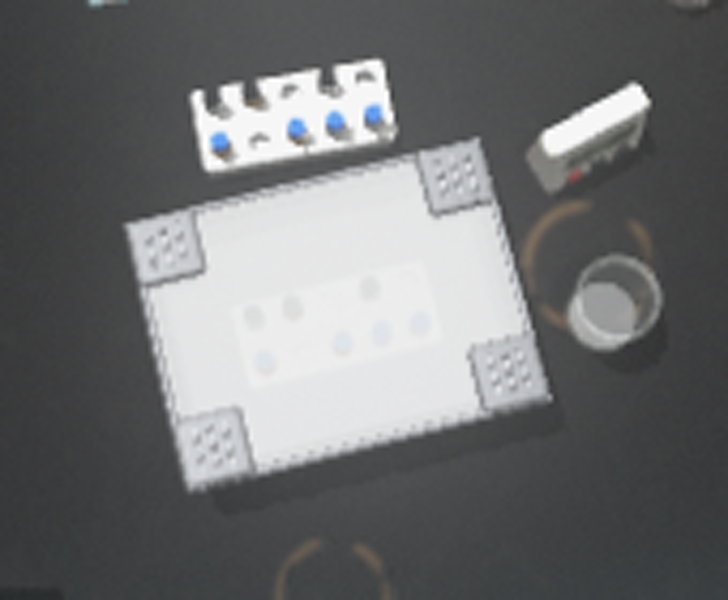

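The lid sits flat with the pads at about (165,247), (455,177), (213,445) and (510,372) in the crop, all near 67 mm high. The block, timer and beaker haven't moved, so I'm handing in.

```bash
python3 -c "from rig import *; print(finish_job())"
```

```text
the job is handed in; nothing more can be done
None
```

I pressed all four corners down to their hard stops at about 67 mm and handed the job in at about 21 s; the highest force reading I saw was about 32 N, the bystanders look unmoved, and no verdict came back.

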